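# Load the jigger wheel and jog its profile arm

## Robot

A 7-joint arm with a two-finger parallel gripper is mounted at the origin on the work surface. World frame = base frame: x ahead of the robot, y to its left, z up, the work surface at z = 0. Lengths are in mm, angles in rad, forces in N, time in s.
With the tool pointing down it reaches from about 400 to 925 mm from the base axis. Payload 5.6 kg.
Tool frame: the origin (TCP) lies midway between the tips of the shut fingers; the grasp point (between the pads) lies arm.pinch_z behind it (arm.pinch_z is the distance from the TCP to the grasp point, in mm); z points along the fingers, y is the line along which they close (so a half turn about z gives the same grasp; the last joint's range is limited). The gripper opens to 85 mm and grips with 20 to 120 N. Pads are 22 mm wide; open, the fingers measure 114 mm over their backs; the gripper's body (76 mm by 85 mm) begins 54 mm behind the grasp point. The pads swing forward as they close: fully open they stand 13 mm farther back than shut.
Start: joints at [-1.296, 0.468, -0.012, 1.603, 0.006, 1.071, -0.056], TCP at [203.151, 617.445, 231.29] pointing down, gripper open.
Joint ranges: [-2.53, 2.53], [-0.31, 2.02], [-1.57, 1.55], [0.28, 2.44], [-1.29, 4.43], [0.15, 1.84], [-2.92, 2.92]. Speed limits (rad/s): [2.57, 2.57, 3.14, 3.14, 3.14, 3.14, 3.14].

## Interface

Orientations are given as a 3x3 rotation matrix whose columns are the frame's x, y, z axes.
In Python, from cell import arm gives the robot as it stands.
- The arm moves only by the tool drive_tool, never from a script. Its arguments are lists of equal length, an entry for each row: "linear": the shift along the world's x, y, z as a fraction of full scale, a list of three; "dr": the turn, a rotation vector about the world's x, y, z as a fraction of full scale, a list of three; "gripper": the opening, from 0 (shut) to 1 (fully open). In form: {"linear": [[x, y, z], ...], "dr": [[ax, ay, az], ...], "gripper": [gripper, ...]}. A call has 1 to 20 rows; each row is the pose to reach, as a shift and turn from the pose commanded when the call began; what a row does not reach only later rows make up. Full scale, the value 1, is 200 mm for a shift and pi/2 rad for a turn. A row lasts 1/10 s, in which the tool goes at most 50 mm and 8.59 degrees, less where a joint would pass 70% of its speed; a pose out of reach is approached as far as the arm can. A call with a number of a shift or a turn outside -1 to 1 is refused whole. A call with a gripper value outside its range is refused whole. The fingers move at their own pace and stop on an object; the grip force is fixed at half the most. Time passes only in rows, so rows that repeat a pose let the fingers close. It gives the time, the measured TCP pose, the force, the opening and the grip force at its end, in the units of the state.
- arm.get_state(): the state, without advancing time (a new reading comes with each control period).
- arm.grab_frame(name): name is "scene" or "top" or "wrist"; returns a dict with "img" (400x640x3 uint8, blue, green, red), "z_map" (400x640 float32, mm along the optical axis (not along the pixel's ray), 0 where there is no reading), "fx", "fy", "cx", "cy" (pixels), "cam_to_world" (4x4, takes a point from camera to world coordinates). Camera axes: x right, y down, z forward; pixel columns grow to the right and rows downward; lengths in mm; the calibration is good to about 2 mm. A picture is of the moment at which its call begins.
- arm.hand_in(): hands the job in; it is judged then, once.
Trained networks look in a picture, given as the dict that the camera call returned (one of the last four; its "shot" number tells which), for a name from the list of things; names that differ only in an ending like _2 or _b are one class to them, and where a whole thing is asked for, a point or a joint stands for the part that bears it (a point fixed in the world has none). Each returns a list of dicts, best first, with "confidence" (0 to 1); they miss things now and then, are a little off and sometimes report something else, mostly with a low value. They report only what shows in the picture. A call takes as long as a camera call. They do not tell look-alikes from the thing itself.
- arm.outline_of(name, picture): "mask" (400x640 bool, what is visible of it) and "xy" ([column, row] in pixels, amid what is visible of it).
The state is a dict: "time_s": time; "joint_positions": joint angles; "joint_vel": joint speeds; "joint_torque": joint torques, N m; "tool_pos": TCP position; "ee_rot": TCP orientation; "force": force on the tool from outside, world axes, zero at the start; "moment": the same for the moment, N m; "gripper_width": finger opening in mm; "grip_force": force on a finger pad.
Only numpy, scipy, OpenCV 4.12 (cv2) and the standard library are available. Lean on these libraries where they do the work, as an engineer would, in place of code of your own. Each camera call takes 0.05 s, during which the arm holds its last target. There are 200 camera calls.

## Task

Fit the small plaster mould with the square block into the cup of the jigger wheel: low edge in under the steel lip first with the mould tilted, then level it until it lies flat on the cup's floor, and let go of it. Then tip the spring-centred jog lever fully to the side that faces the wheel without forcing it, hold it there for one second so that the profile arm comes down, and let it spring back to the centre. Leave everything else where it stands, and never tip the lever the other way.

Things in the scene. Friction and masses are not known exactly. Their poses are not given: they have to be found in the camera images.
- mould_mid (a point): The mould to fit: one rigid piece of white plaster, a round flat disc 70 mm in diameter and 7 mm thick with a square block (28 x 28 mm, 40 mm high) standing on its middle; 47 mm high in all, about 0.12 kg. Starts lying flat on the table, block up. The point is on its axis half-way up, 23.5 mm above its underside; z points up out of the block, x and y are square to the block's faces.
- cup (a point): The aluminium cup on top of the wheel's grey housing (it does not turn). The point is the centre of the cup's flat floor, 60 mm above the table; z up. Bore 73 mm, walls 4.5 mm thick and 8 mm high between lip (on the -x side) and fence (+x side). The mould cannot drop in level, only sloping about 35 degrees, block leaning to the lip. Any rotation of the mould about its own axis will do.
- lip (a point): Inner edge of the steel lip, at its middle, on its underside: 27.5 mm from the cup's axis on the cup's -x side, 11.5 mm above the cup's floor. The lip is a 5 mm thick plate, 30 mm wide with a straight inner edge, jutting 9 mm inwards from the bore's wall. The disc's low edge goes under it down to the floor; the disc is then levelled while being kept towards the lip. Axes as the cup's.
- fence (a point): Top of the fence on the bore's wall opposite the lip, at its middle: 36.5 mm from the cup's axis on the cup's +x side, 32 mm above the cup's floor. The fence spans about 90 degrees of arc. The high side of the sloping mould must pass down inside it. Axes as the cup's.
- post_pivot (a point): Pivot of the profile arm on its steel post, 155 mm from the cup's axis on its +x side, 155 mm above the table. At rest the 155 mm long arm leans back, away from the cup, its tip 260 mm above the table; as the lever is tipped to + it swings down over the cup and ends about 20 mm above a mould lying home: keep clear then. The housing below is 46 mm high and reaches 90 mm to -x, 180 mm to +x, 85 mm to each side of the cup's axis.
- jog (a joint): Tilt of the jog lever (rad): 0 is upright, where its spring holds it; + is tipped towards the +y side of lever_base, the side facing the wheel; stops at +0.42 and -0.42. The spring takes about 4.5 N at the knob at full tilt.
- lever_knob (a point): Centre of the black ball knob, 24 mm in diameter, at the top of the lever's 10 mm steel rod; 75 mm above the lever's pivot, 127 mm above the table when upright.
- lever_base (a point): The lever's pivot, 52 mm above the table, in the middle of the top of the grey control box (110 mm along x, 100 mm along y, 50 mm high, fixed). Its frame stays with the box: the lever tips about this frame's x axis, +y is the side facing the wheel, z is up.
- dome_mould: Bystander: a larger plaster mould, disc 90 mm across with a round dome, 37 mm high. Does not fit the cup. Origin under its centre.
- clay_lump: Bystander: faceted lump of terracotta-coloured clay, 64 mm across, 42 mm high. Origin under its centre.
- spray: Bystander: clear bottle with a green cap, 66 mm across, 170 mm high. Origin under its centre.
- jar: Bystander: amber glass jar, 68 mm across, 85 mm high. Origin under its centre.
- rib: Bystander: flat wooden rib, 110 x 28 x 6 mm. Origin under its centre, x along its length.
- clay_block: Bystander: grey clay block, 45 x 34 x 30 mm. Origin under its centre.
Not all that is in view belongs to the job. Leave any red or turquoise look-alike of the part that bears mould_mid alone.

How it is judged (in metres and radians):
On the way, in this order (a step that is already met when the one before it is completed fails the run):
1. the mould lies flat on the cup's floor under the lip, let go (z of mould_mid in the frame of cup between 0.0205 and 0.026 m and horizontal distance between mould_mid and cup below 0.004 m and angle between mould_mid's own z axis and vertical below 0.06 rad and contact force between the fingers and mould below 0.2 N), for 0.3 s.
2. the jog lever is held tipped fully towards the wheel (value of joint jog above 0.34 rad), for 0.8 s.
At the end, for the whole second after the job is handed in: The mould lies in the cup: its middle within 4 mm of the cup's axis, its underside within about 3 mm of the floor, level within 0.06 rad, at rest; and the jog lever is back at the centre within 0.05 rad, after having been held beyond 0.34 rad towards the wheel for 0.8 s with the mould already home (z of mould_mid in the frame of cup between 0.0205 and 0.026 m and horizontal distance between mould_mid and cup below 0.004 m and angle between mould_mid's own z axis and vertical below 0.06 rad and linear speed of mould below 0.01 m/s and value of joint jog between -0.05 and 0.05 rad); the robot touches nothing.
It fails at once if the lever is tipped away from the wheel (beyond 0.15 rad) (value of joint jog below -0.15 rad).
It fails at once if the lever is forced: pushed with more than 40 N (contact force between jog and the fingers above 40 N).
It fails at once if one of the other loose things is shifted by more than 30 mm (distance of any of dome_mould, clay_lump, spray, jar, rib, clay_block from where it was at the start of the episode above 0.03 m).
It also fails if it takes over 69 s, if anything falls off the work surface, if the arm or the gripper's body presses on something with over 40 N, if the wrist force passes 120 N, or if a joint passes its speed limit or range.

## Working session

There is one attempt and no reset: what is moved stays moved. The work goes in short steps, Python scripts to look and compute and a tool call to move; the robot and the scene stay as the last step left them, time stands still between calls to the robot, and variables do not carry over. Pictures are saved under pics/ and viewed, at most 10 in all, crops included, and the job is handed in when it is done.

Besides the shell and the picture viewer there is one more tool, called as name(argument=value, ...), one argument or row to a line, values as JSON. drive_tool: Moves the arm, as the interface text tells. Shift numbers are shares of 200 mm and turn numbers shares of pi/2 rad, none past 1 either way. Its arguments: {"type":"object","properties":{"linear":{"type":"array"},"dr":{"type":"array"},"gripper":{"type":"array"}},"required":["linear","dr","gripper"]}

```bash
mkdir -p pics
cat > h.py <<'E'
import numpy as np, cv2
from cell import arm
def cloud(f):
    z=f["z_map"]; v,u=np.mgrid[0:400,0:640]
    P=np.stack([(u-f["cx"])/f["fx"]*z,(v-f["cy"])/f["fy"]*z,z,np.ones_like(z)],-1)
    W=P@np.array(f["cam_to_world"]).T
    W=W[...,:3]; W[z<=0]=np.nan
    return W
E
python3 - <<'E'
from h import *
s=arm.get_state(); print({k:np.round(v,3).tolist() for k,v in s.items()}, arm.pinch_z)
fs={n:arm.grab_frame(n) for n in("scene","top")}
for n,f in fs.items():
    cv2.imwrite(f"pics/{n}0.png",f["img"]); W=cloud(f); np.savez(f"{n}0.npz",W=W,img=f["img"])
    print(n,np.round(f["cam_to_world"],3).tolist(),f["fx"])
    for t in["mould_mid","cup","lip","fence","post_pivot","lever_knob","lever_base","dome_mould","clay_lump","spray","jar","rib","clay_block"]:
        try:
            for d in arm.outline_of(t,f)[:3]:
                print(t,round(d["confidence"],2),np.round(d["xy"]),np.round(np.nanmedian(W[d["mask"]],0)),d["mask"].sum())
        except Exception as e: print(t,e)
E
```

```text
{'time_s': 0.0, 'joint_positions': [-1.296, 0.468, -0.012, 1.604, 0.006, 1.071, -0.056], 'joint_vel': [0.001, -0.001, -0.0, -0.001, 0.0, 0.0, 0.001], 'joint_torque': [-0.001, -53.238, 0.021, -25.131, 0.011, 0.008, -0.0], 'tool_pos': [202.983, 616.902, 230.349], 'ee_rot': [[-0.95, 0.313, -0.0], [0.313, 0.95, -0.002], [-0.0, -0.002, -1.0]], 'force': [-0.553, 0.25, -0.118], 'moment': [-0.044, 0.034, 0.01], 'grip_force': 0.0, 'gripper_width': 85.745} 18.700000000000003
scene [[0.304, 0.545, -0.781, 1267.247], [0.953, -0.187, 0.24, -155.097], [-0.015, -0.817, -0.576, 680.555], [0.0, 0.0, 0.0, 1.0]] 388.5242218652829
mould_mid 0.96 [387. 236.] [611. 242.   9.] 528
mould_mid 0.89 [403. 282.] [753. 211.   9.] 707
mould_mid 0.61 [434. 238.] [642. 358.   9.] 525
cup 0.76 [293. 263.] [673. -27.  48.] 6272
lip 0.64 [290. 261.] [673. -27.  48.] 6409
lip 0.62 [146. 298.] [ 699. -318.   96.] 2318
fence 0.59 [291. 263.] [674. -27.  48.] 6430
post_pivot 0.56 [289. 262.] [674. -27.  48.] 6480
lever_knob 0.58 [293. 263.] [675. -27.  48.] 6323
lever_knob 0.54 [143. 234.] [ 514. -330.  103.] 238
lever_ba
[... 1106 characters left out ...]
  47.] 5261
post_pivot 0.92 [346. 164.] [631. -13.  47.] 5302
post_pivot 0.36 [405. 147.] [ 680. -208.   29.] 181
lever_knob 0.68 [454. 197.] [ 509. -329.   95.] 113
lever_knob 0.35 [445. 146.] [ 666. -312.  111.] 693
lever_knob 0.28 [343. 164.] [631. -13.  47.] 5308
lever_base 0.74 [448. 202.] [ 504. -325.   50.] 1396
dome_mould 0.75 [217. 206.] [506. 375.  12.] 696
clay_lump 0.58 [261. 173.] [597. 245.   9.] 373
clay_lump 0.57 [259. 219.] [447. 242.  37.] 285
spray 0.59 [446. 148.] [ 666. -312.  111.] 679
jar 0.58 [182. 274.] [287. 451.  84.] 552
rib 0.76 [396. 245.] [ 385. -163.    6.] 383
clay_block 0.68 [408. 150.] [ 678. -209.   29.] 169
clay_block 0.16 [218. 203.] [507. 373.  12.] 660
```

View pics/scene0.png

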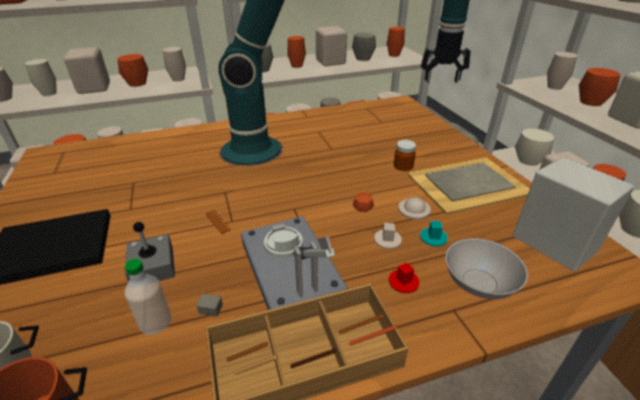

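View pics/top0.png

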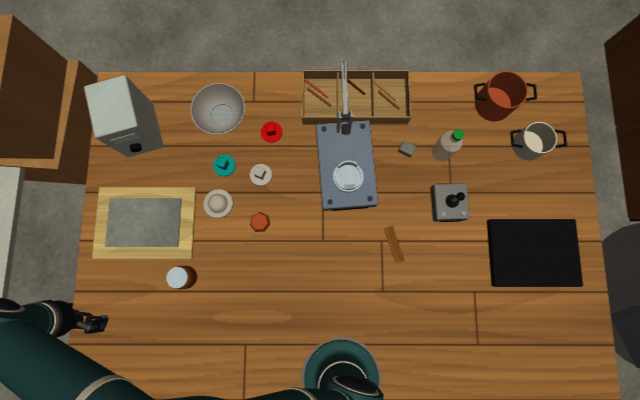

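White mould (candidate) is at scene (388,238) / top (260,174). The look-alikes are red at scene (404,280) / top (271,131) and turquoise at scene (433,235) / top (224,165). I choose the white one. The cup is at top (348,177) with the post toward world +x. The lever is at top (452,200), and its wheel side is toward +y.

Run:
```python
from h import *
d=np.load("top0.npz");W=d["W"];img=d["img"]
for n,(u,v) in dict(mould=(260,174),cup=(348,177),knob=(454,198)).items():
    R=W[v-24:v+25,u-24:u+25].reshape(-1,3)
    for lo,hi in((5,12),(40,50),(55,63),(66,72),(76,82),(88,95),(115,140)):
        q=R[(R[:,2]>lo)&(R[:,2]<hi)]
        if len(q)>3:print(n,lo,len(q),q.mean(0).round(1),q.min(0).round(),q.max(0).round())
a=cv2.resize(img[150:200,235:285],(400,400),interpolation=3);b=cv2.resize(img[152:202,323:373],(400,400),interpolation=3)
cv2.imwrite("pics/crop.png",np.hstack([a,b]))
H=W[90:215,300:390];q=H[(H[...,2]>42)&(H[...,2]<49)];print(len(q),cv2.minAreaRect(q[:,:2].astype(np.float32)))
```

```text
mould 5 321 [598.7 249.2   7.6] [527. 175.   5.] [682. 328.  12.]
mould 40 71 [601.  248.2  46.3] [586. 233.  40.] [619. 264.  50.]
cup 40 1503 [584.1 -21.9  46.2] [510. -97.  40.] [661.  50.  50.]
cup 55 451 [582.9 -22.2  59.8] [509. -87.  55.] [620.  36.  63.]
cup 66 87 [578.5 -19.8  68.6] [542. -63.  66.] [620.  18.  72.]
cup 76 40 [567.9 -23.4  78. ] [543. -39.  76.] [620.   9.  81.]
cup 88 33 [617.8 -19.9  91.9] [607. -47.  89.] [626.   7.  95.]
knob 5 39 [ 513.  -334.4    7.5] [ 452. -432.    5.] [ 600. -279.   11.]
knob 40 513 [ 508.2 -326.9   47.8] [ 456. -383.   40.] [ 566. -281.   50.]
knob 55 78 [ 507.  -328.    57.1] [ 458. -376.   55.] [ 561. -285.   63.]
knob 66 9 [ 506.4 -329.5   67.3] [ 501. -339.   66.] [ 519. -321.   72.]
knob 115 57 [ 509.6 -329.7  134.8] [ 499. -342.  127.] [ 522. -322.  140.]
3146 ((675.8888549804688, -31.801071166992188), (362.5419006347656, 272.2405090332031), 4.694881916046143)
```

View pics/crop.png

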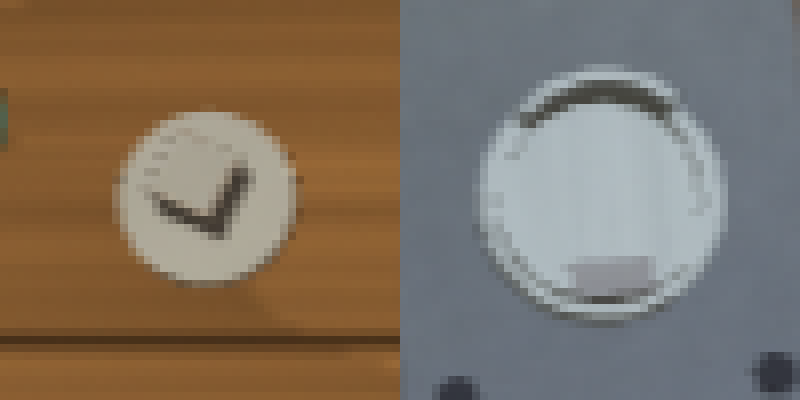

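The left crop shows the white mould at about (600,248), with its block turned about 30°. The right crop shows the cup, with the lip at the bottom (world -x) and the fence at the top (+x). I'm moving over the mould for a wrist view.

drive_tool(
  linear=[
    [1, -0.95, 0],
    [1, -0.95, 0],
    [1, -0.95, 0],
    [1, -0.95, 0],
    [1, -0.95, 0],
    [1, -0.95, 0],
    [1, -0.95, 0],
  ],
  dr=[
    [0, 0, 0],
    [0, 0, 0],
    [0, 0, 0],
    [0, 0, 0],
    [0, 0, 0],
    [0, 0, 0],
    [0, 0, 0],
  ],
  gripper=[1, 1, 1, 1, 1, 1, 1],
)

```text
time_s: 2.1
tool_pos: [407.5, 423.2, 231.6]
ee_rot: [[-0.947, 0.321, 0.002], [0.321, 0.947, -0.001], [-0.002, -0.001, -1.0]]
force: [0.9, -0.5, -0.1]
gripper_width: 85.4
grip_force: 0.0
```

drive_tool(
  linear=[
    [0.7, -0.9, 0],
    [0.7, -0.9, 0],
    [0.7, -0.9, 0],
    [0.7, -0.9, 0],
    [0.7, -0.9, 0],
    [0.7, -0.9, 0],
    [0.7, -0.9, 0],
  ],
  dr=[
    [0, 0, 0],
    [0, 0, 0],
    [0, 0, 0],
    [0, 0, 0],
    [0, 0, 0],
    [0, 0, 0],
    [0, 0, 0],
  ],
  gripper=[1, 1, 1, 1, 1, 1, 1],
)

```text
time_s: 2.8
tool_pos: [542.8, 248.3, 231.2]
ee_rot: [[-0.95, 0.313, -0.001], [0.313, 0.95, 0.001], [0.001, 0.001, -1.0]]
force: [-0.5, 0.4, 0.1]
gripper_width: 85.6
grip_force: 0.0
```

Run:
```python
from h import *
s=arm.get_state();print(s["time_s"],s["tool_pos"],np.round(s["ee_rot"],3).tolist())
f=arm.grab_frame("wrist");W=cloud(f);cv2.imwrite("pics/w1.png",f["img"]);print(np.round(f["cam_to_world"],3).tolist())
for d in arm.outline_of("mould_mid",f)[:3]:
    m=d["mask"];q=W[m];t=q[q[:,2]>42];b=q[(q[:,2]>3)&(q[:,2]<12)]
    print(d["confidence"],d["xy"],len(t),len(b),t.mean(0) if len(t) else 0)
    if len(t)>3:print("block",cv2.minAreaRect(t[:,:2].astype(np.float32)))
    if len(b)>3:print("disc",cv2.minEnclosingCircle(b[:,:2].astype(np.float32)),b[:,2].mean())
```

```text
2.8 [542.75786545 248.26815153 231.16840761] [[-0.95, 0.313, -0.001], [0.313, 0.95, 0.001], [0.001, 0.001, -1.0]]
[[0.314, 0.91, 0.27, 474.176], [0.949, -0.301, -0.089, 271.472], [0.0, 0.284, -0.959, 373.792], [0.0, 0.0, 0.0, 1.0]]
0.92 [335.4, 211.5] 547 1439 [600.34258967 249.36757537  46.46089155]
block ((601.2376708984375, 249.36326599121094), (28.36409568786621, 27.12836456298828), 66.66781616210938)
disc ((601.448486328125, 249.3035125732422), 34.938472747802734) 6.821989658212022
0.87 [430.3, 202.1] 568 1375 [630.70957097 364.67784215  46.37284187]
block ((632.1150512695312, 365.1484069824219), (27.960241317749023, 28.380048751831055), 68.19605255126953)
disc ((631.9344482421875, 365.32183837890625), 35.07593536376953) 6.803922957800772
0.72 [340.2, 306.8] 403 1071 [739.77556633 219.57910218  46.30309296]
block ((741.093505859375, 219.0496368408203), (26.4982852935791, 27.729450225830078), 12.511610984802246)
disc ((742.0974731445312, 219.2606658935547), 35.06770324707031) 6.838257196724957
```

View pics/w1.png

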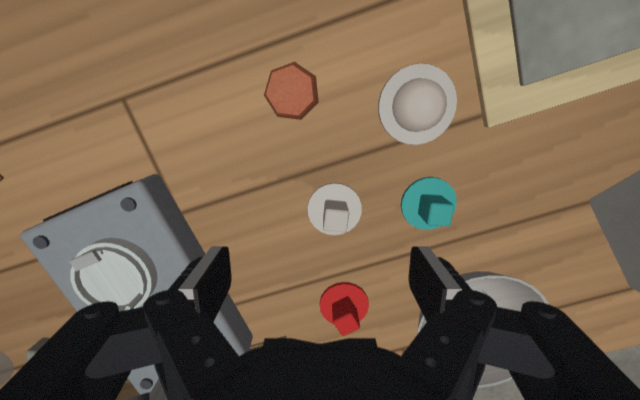

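The white mould is confirmed at (335,211), centre (601.3,249.3), block at 66.7°. Red is at (345,305) and turquoise at (430,203). Next I grasp it.

drive_tool(
  linear=[
    [0.29, 0.005, -0.1],
    [0.29, 0.005, -0.3],
    [0.29, 0.005, -0.6],
    [0.29, 0.005, -0.85],
    [0.29, 0.005, -1],
    [0.29, 0.005, -1],
    [0.29, 0.005, -1],
  ],
  dr=[
    [0, 0, -0.057],
    [0, 0, -0.057],
    [0, 0, -0.057],
    [0, 0, -0.057],
    [0, 0, -0.057],
    [0, 0, -0.057],
    [0, 0, -0.057],
  ],
  gripper=[1, 1, 1, 1, 1, 1, 1],
)

```text
time_s: 3.6
tool_pos: [600.6, 250.1, 31.6]
ee_rot: [[-0.919, 0.394, -0.001], [0.394, 0.919, 0.0], [0.001, 0.0, -1.0]]
force: [0.4, 0.7, 0.4]
gripper_width: 85.4
grip_force: 0.0
```

drive_tool(
  linear=[
    [0, 0, -0.085],
    [0, 0, -0.085],
    [0, 0, -0.085],
    [0, 0, -0.085],
    [0, 0, -0.085],
    [0, 0, -0.085],
    [0, 0, -0.085],
    [0, 0, -0.085],
    [0, 0, -0.085],
    [0, 0, -0.085],
    [0, 0, -0.085],
    [0, 0, -0.085],
  ],
  dr=[
    [0, 0, 0],
    [0, 0, 0],
    [0, 0, 0],
    [0, 0, 0],
    [0, 0, 0],
    [0, 0, 0],
    [0, 0, 0],
    [0, 0, 0],
    [0, 0, 0],
    [0, 0, 0],
    [0, 0, 0],
    [0, 0, 0],
  ],
  gripper=[1, 1, 0, 0, 0, 0, 0, 0, 0, 0, 0, 0],
)

```text
time_s: 4.8
tool_pos: [601.8, 248.6, 15.1]
ee_rot: [[-0.918, 0.396, 0.001], [0.396, 0.918, 0.001], [-0.001, 0.001, -1.0]]
force: [-0.2, -1.1, 5.7]
gripper_width: 27.4
grip_force: 60.8
```

drive_tool(
  linear=[
    [0, 0, 0.25],
    [0, 0, 0.5],
    [0, 0, 0.75],
    [0, 0, 1],
    [0, -0.2, 1],
    [0, -0.4, 1],
    [0, -0.6, 1],
    [0, -0.8, 1],
    [0, -1, 1],
    [0, -1, 1],
  ],
  dr=[
    [0, 0, 0],
    [0, 0, 0],
    [0, 0, 0],
    [0, 0, 0.05],
    [0, 0, 0.1],
    [0, 0, 0.15],
    [0, 0, 0.2],
    [0, 0, 0.26],
    [0, 0, 0.26],
    [0, 0, 0.26],
  ],
  gripper=[0, 0, 0, 0, 0, 0, 0, 0, 0, 0],
)

```text
time_s: 5.8
tool_pos: [600.7, 40.1, 213.9]
ee_rot: [[-1.0, 0.009, -0.001], [0.009, 1.0, -0.004], [0.001, -0.004, -1.0]]
force: [0.8, -1.1, -0.0]
gripper_width: 27.0
grip_force: 60.1
```

drive_tool(
  linear=[
    [0.07, -0.17, 0.1],
    [0.14, -0.35, 0.1],
    [0.14, -0.35, 0.1],
    [0.14, -0.35, 0.1],
    [0.14, -0.35, 0.1],
  ],
  dr=[
    [0, 0, 0],
    [0, 0, 0],
    [0, 0, 0],
    [0, 0, 0],
    [0, 0, 0],
  ],
  gripper=[0, 0, 0, 0, 0],
)

```text
time_s: 6.3
tool_pos: [628.5, -20.0, 233.5]
ee_rot: [[-1.0, -0.003, -0.002], [-0.003, 1.0, 0.001], [0.002, 0.001, -1.0]]
force: [0.9, 0.0, -0.8]
gripper_width: 27.1
grip_force: 60.0
```

Run:
```python
from h import *
s=arm.get_state();print(s["time_s"],s["tool_pos"],np.round(s["ee_rot"],3).tolist(),s["gripper_width"])
f=arm.grab_frame("wrist");W=cloud(f);cv2.imwrite("pics/w2.png",f["img"]);np.savez("w2.npz",W=W,img=f["img"],c=f["cam_to_world"],k=[f["fx"],f["fy"],f["cx"],f["cy"]])
R=W.reshape(-1,3); n=(abs(R[:,0]-585)<65)&(abs(R[:,1]+21)<65)
for lo,hi in((42,50),(58,62),(66,70),(74,80),(90,95)):
    q=R[n&(R[:,2]>lo)&(R[:,2]<hi)]
    if len(q)>3:
        p=q[:,:2].astype(np.float32);print(lo,len(q),q.mean(0).round(1),cv2.minEnclosingCircle(p),cv2.minAreaRect(p))
```

```text
6.3 [628.49688967 -19.95317506 233.45321311] [[-1.0, -0.003, -0.002], [-0.003, 1.0, 0.001], [0.002, 0.001, -1.0]] 27.058588400101804
42 7847 [574.4 -20.6  45.9] ((584.7271728515625, -21.070974349975586), 91.41149139404297) ((584.9990844726562, -20.96166229248047), (129.98863220214844, 129.87030029296875), 89.95850372314453)
58 4603 [581.5 -21.4  59.9] ((582.8216552734375, -21.570064544677734), 45.91356658935547) ((578.3591918945312, -21.445281982421875), (91.35620880126953, 81.91867065429688), 89.85838317871094)
66 747 [579.4 -21.5  67.9] ((582.7614135742188, -21.55573272705078), 41.334259033203125) ((583.2210083007812, -21.59356689453125), (72.64153289794922, 82.07624053955078), 5.434683322906494)
74 554 [557.4 -23.5  76.4] ((579.5582885742188, -19.67376708984375), 40.954193115234375) ((581.4056396484375, -26.628406524658203), (79.52953338623047, 53.285057067871094), 16.13216209411621)
90 323 [617.6 -19.   91.8] ((612.3475952148438, -18.951845169067383), 28.60649871826172) ((616.3763427734375, -18.65459442138672), (14.693258285522461, 57.20876693725586), 4.219694137573242)
```

View pics/w2.png

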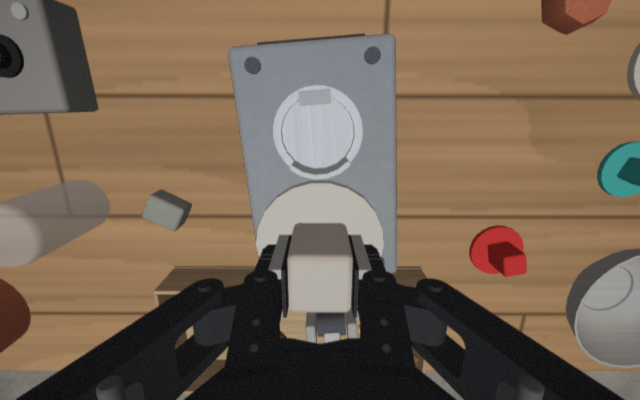

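The cup sits at (317,132), lip at the top (315,97), fence at the bottom (320,165). The held mould is level at (320,250). Now I refine the cup yaw and the mould's offset in the grip.

Run:
```python
from h import *
d=np.load("w2.npz");W=d["W"];R=W.reshape(-1,3)
c=np.array([582.9,-21.6]);D=R[:,:2]-c;r=np.hypot(*D.T)
q=R[(R[:,2]>74)&(R[:,2]<79)&(D[:,0]<-20)&(r<45)];print("lip",len(q),q.mean(0),cv2.minAreaRect(q[:,:2].astype(np.float32)))
q=R[(R[:,2]>89)&(R[:,2]<95)&(D[:,0]>10)&(r<45)&(r>33)];m=q.mean(0);print("fence",len(q),m,np.degrees(np.arctan2(*(m[:2]-c)[::-1])))
q=R[(R[:,2]>42)&(R[:,2]<49)&(abs(D[:,1])<110)&(D[:,0]>-110)&(D[:,0]<60)]
# left housing edges: extreme y by x bins
for sg in(1,-1):
    e=[]
    for x in range(505,600,5):
        y=q[(abs(q[:,0]-x)<2.5),1]
        if len(y)>5:e.append((x,y.max() if sg>0 else y.min()))
    e=np.array(e);p=np.polyfit(e[:,0],e[:,1],1);print("edge",np.degrees(np.arctan(p[0])),np.polyval(p,582.9))
q=R[(R[:,2]>190)&(R[:,2]<226)]; print(np.percentile(q[:,2],[5,25,50,75,95]))
z=np.median(q[:,2]);q=q[abs(q[:,2]-z)<4]
A=np.c_[q[:,:2],np.ones(len(q))];print("disc plane",np.linalg.lstsq(A,q[:,2],rcond=None)[0],z,cv2.minEnclosingCircle(q[:,:2].astype(np.float32)),q.min(0),q.max(0))
```

```text
lip 482 [548.73249687 -24.24478609  76.36878736] ((548.7822265625, -24.277355194091797), (13.425533294677734, 29.924428939819336), 4.505851745605469)
fence 334 [617.52554411 -18.57432232  91.69248979] 4.993981613427046
edge 3.945088265171274 62.01688245636532
edge 4.788703911630153 -105.34075087875374
[223.84402976 224.81571005 225.21436362 225.55292622 225.87798541]
disc plane [ 8.48147158e-03 -2.00691806e-05  2.19946042e+02] 225.2143636151851 ((627.9683837890625, -19.414281845092773), 34.778648376464844) [594.01494727 -54.14456063 221.26765784] [636.75110866  15.31599764 225.99918682]
```

```bash
cat > plan.py <<'E'
from h import *
a=np.radians(4.6);u=np.array([np.cos(a),np.sin(a)]);c=np.array([582.9,-21.6])-[0.4,0.5]
def tcp(th,xL,zL):
    t=np.radians(th);x=xL+35*np.cos(t)-15.1*np.sin(t);z=60+zL+35*np.sin(t)+15.1*np.cos(t)
    return np.r_[c+x*u,z]
def show(start,rows):
    for th,xL,zL in rows:
        p=tcp(th,xL,zL);print(th,xL,zL,p.round(1),"lin",((p-start)/200).round(4))
E
python3 - <<'E'
from plan import *
s=arm.get_state();print(np.round(s["joint_positions"],3))
show(np.array([628.5,-20,233.5]),[(36,-21,70)])
show(tcp(36,-21,70),[(36,-21,40),(36,-21,20),(36,-21,8),(36,-21,2)])
show(tcp(36,-21,2),[(36,-24,1.5),(36,-27,1.5),(33,-29,1.5),(30,-30.5,1.5),(26,-31,1.5),(23,-31.7,1.5),(20,-32.3,1.5),(15,-33.3,1.5),(10,-34,1.5),(5,-34.7,1),(0,-35,.5),(0,-35,0)])
E
```

```text
[-0.146  0.429  0.166  1.664 -0.08   1.057  1.619]
36 -21 70 [580.9 -22.2 162.8] lin [-0.2378 -0.0111 -0.3536]
36 -21 40 [580.9 -22.2 132.8] lin [ 0.    0.   -0.15]
36 -21 20 [580.9 -22.2 112.8] lin [ 0.    0.   -0.25]
36 -21 8 [580.9 -22.2 100.8] lin [ 0.    0.   -0.31]
36 -21 2 [580.9 -22.2  94.8] lin [ 0.    0.   -0.34]
36 -24 1.5 [578.  -22.5  94.3] lin [-0.015  -0.0012 -0.0025]
36 -27 1.5 [575.  -22.7  94.3] lin [-0.0299 -0.0024 -0.0025]
33 -29 1.5 [574.7 -22.7  93.2] lin [-0.0315 -0.0025 -0.0078]
30 -30.5 1.5 [574.8 -22.7  92.1] lin [-0.0308 -0.0025 -0.0136]
26 -31 1.5 [576.4 -22.6  90.4] lin [-0.0229 -0.0018 -0.0219]
23 -31.7 1.5 [577.1 -22.5  89.1] lin [-0.0191 -0.0015 -0.0286]
20 -32.3 1.5 [577.9 -22.5  87.7] lin [-0.015  -0.0012 -0.0356]
15 -33.3 1.5 [579.1 -22.4  85.1] lin [-0.0092 -0.0007 -0.0482]
10 -34 1.5 [580.4 -22.3  82.4] lin [-0.003  -0.0002 -0.0617]
5 -34.7 1 [581.4 -22.2  79.1] lin [ 0.002   0.0002 -0.0785]
0 -35 0.5 [582.5 -22.1  75.6] lin [ 0.0078  0.0006 -0.0959]
0 -35 0 [582.5 -22.1  75.1] lin [ 0.0078  0.0006 -0.0984]
```

drive_tool(
  linear=[
    [-0.12, -0.005, -0.18],
    [-0.238, -0.011, -0.354],
    [-0.238, -0.011, -0.354],
    [-0.238, -0.011, -0.354],
  ],
  dr=[
    [0, 0, 0.049],
    [0, 0, 0.049],
    [0, 0, 0.049],
    [0, 0, 0.049],
  ],
  gripper=[0, 0, 0, 0],
)

```text
time_s: 6.75
tool_pos: [581.0, -22.5, 163.0]
ee_rot: [[-0.997, -0.08, -0.001], [-0.08, 0.997, 0.0], [0.001, 0.001, -1.0]]
force: [1.0, -0.0, -0.6]
gripper_width: 27.0
grip_force: 60.0
```

drive_tool(
  linear=[
    [0, 0, 0],
    [0, 0, 0],
    [0, 0, 0],
    [0, 0, 0],
    [0, 0, 0],
    [0, 0, -0.1],
    [0, 0, -0.2],
    [0, 0, -0.25],
    [0, 0, -0.25],
    [0, 0, -0.25],
  ],
  dr=[
    [0.006, -0.08, 0],
    [0.013, -0.16, 0],
    [0.019, -0.24, 0],
    [0.026, -0.32, 0],
    [0.032, -0.399, 0],
    [0.032, -0.399, 0],
    [0.032, -0.399, 0],
    [0.032, -0.399, 0],
    [0.032, -0.399, 0],
    [0.032, -0.399, 0],
  ],
  gripper=[0, 0, 0, 0, 0, 0, 0, 0, 0, 0],
)

```text
time_s: 7.75
tool_pos: [593.9, -26.6, 151.5]
ee_rot: [[-0.842, -0.084, 0.534], [-0.066, 0.996, 0.053], [-0.536, 0.01, -0.844]]
force: [-0.8, 0.2, -1.5]
gripper_width: 27.4
grip_force: 60.0
```

Run:
```python
from h import *
for i in range(3):
    f=arm.grab_frame("scene");s=arm.get_state();print(s["time_s"],s["tool_pos"].round(1),s["force"].round(1))
print(np.round(s["ee_rot"],3).tolist(),s["joint_positions"].round(2))
a=cv2.resize(f["img"][200:310,220:370],(750,550),interpolation=2);cv2.imwrite("pics/s2.png",a)
```

```text
7.8 [593.9 -26.2 151.7] [-0.2  0.  -1.1]
7.85 [593.8 -26.1 151.8] [ 0.5  0.3 -0.8]
7.9 [593.5 -26.3 151.7] [-0.3 -0.4 -1.2]
[[-0.841, -0.084, 0.534], [-0.065, 0.996, 0.055], [-0.537, 0.011, -0.844]] [-0.2   0.3   0.26  2.24 -1.29  0.15  2.92]
```

View pics/s2.png

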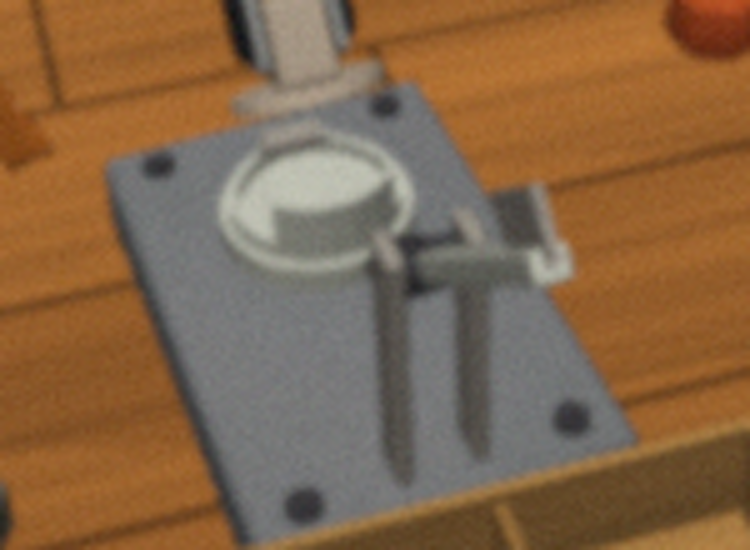

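The crop shows the mould tilted but stopped short at the top: joints 5, 6 and 7 are at their limits, so this tool tilt is out of reach. I'll untilt and set the mould down at about (560,140). Then I'll regrasp with the tool tilted 20° relative to it, so the tool only needs about ±20°.

drive_tool(
  linear=[
    [0, 0, 0.15],
    [0, 0, 0.2],
    [0, 0, 0.2],
    [0, 0, 0.2],
    [0, 0, 0.2],
    [0, 0, 0.2],
    [0, 0, 0.2],
    [0, 0, 0.2],
  ],
  dr=[
    [0, 0, 0],
    [-0.006, 0.08, 0],
    [-0.013, 0.16, 0],
    [-0.019, 0.24, 0],
    [-0.026, 0.3, 0],
    [-0.029, 0.358, 0],
    [-0.029, 0.358, 0],
    [-0.029, 0.358, 0],
  ],
  gripper=[0, 0, 0, 0, 0, 0, 0, 0],
)

```text
time_s: 8.7
tool_pos: [592.3, -27.2, 190.1]
ee_rot: [[-0.997, -0.077, 0.0], [-0.077, 0.997, 0.011], [-0.001, 0.011, -1.0]]
force: [0.0, 0.1, -1.4]
gripper_width: 27.0
grip_force: 60.0
```

Run:
```python
from h import *
s=arm.get_state();print(s["time_s"],s["tool_pos"].round(1),np.round(s["ee_rot"],3).tolist(),s["joint_positions"].round(2),s["gripper_width"])
```

```text
8.7 [592.3 -27.2 190.1] [[-0.997, -0.077, 0.0], [-0.077, 0.997, 0.011], [-0.001, 0.011, -1.0]] [-0.62  0.52  0.83  1.83 -0.46  1.    2.05] 26.999689023183453
```

drive_tool(
  linear=[
    [0, 0.22, 0],
    [0, 0.44, 0],
    [-0.08, 0.66, 0],
    [-0.16, 0.885, -0.1],
    [-0.16, 0.885, -0.3],
    [-0.16, 0.885, -0.5],
    [-0.16, 0.885, -0.7],
    [-0.16, 0.885, -0.82],
    [-0.16, 0.885, -0.85],
    [-0.16, 0.885, -0.85],
  ],
  dr=[
    [-0.007, 0, 0],
    [-0.007, 0, 0],
    [-0.007, 0, 0],
    [-0.007, 0, 0],
    [-0.007, 0, 0],
    [-0.007, 0, 0],
    [-0.007, 0, 0],
    [-0.007, 0, 0],
    [-0.007, 0, 0],
    [-0.007, 0, 0],
  ],
  gripper=[0, 0, 0, 0, 0, 0, 0, 0, 0, 0],
)

```text
time_s: 9.7
tool_pos: [559.6, 149.1, 20.7]
ee_rot: [[-0.997, -0.076, -0.001], [-0.076, 0.997, -0.001], [0.001, -0.0, -1.0]]
force: [-0.6, -0.4, -0.1]
gripper_width: 27.4
grip_force: 60.0
```

drive_tool(
  linear=[
    [0, 0, -0.015],
    [0, 0, -0.025],
    [0, 0, -0.025],
    [0, 0, -0.025],
    [0, 0, -0.025],
    [0, 0, -0.025],
    [0, 0, -0.025],
    [0, 0, -0.025],
    [0, 0, -0.025],
    [0, 0, -0.025],
  ],
  dr=[
    [0, 0, 0],
    [0, 0, 0],
    [0, 0, 0],
    [0, 0, 0],
    [0, 0, 0],
    [0, 0, 0],
    [0, 0, 0],
    [0, 0, 0],
    [0, 0, 0],
    [0, 0, 0],
  ],
  gripper=[0, 0, 0, 1, 1, 1, 1, 1, 1, 1],
)

```text
time_s: 10.7
tool_pos: [560.3, 149.7, 15.5]
ee_rot: [[-0.997, -0.077, -0.001], [-0.077, 0.997, -0.001], [0.001, -0.001, -1.0]]
force: [-0.9, -0.2, -0.5]
gripper_width: 85.3
grip_force: 0.0
```

drive_tool(
  linear=[
    [-0.01, 0, 0.04],
    [-0.02, -0.001, 0.04],
    [-0.032, -0.002, 0.03],
    [-0.032, -0.002, 0.005],
    [-0.032, -0.002, 0.005],
    [-0.032, -0.002, 0.005],
    [-0.032, -0.002, 0.005],
    [-0.032, -0.002, 0.005],
    [-0.032, -0.002, 0.005],
    [-0.032, -0.002, 0.005],
    [-0.032, -0.002, 0.005],
    [-0.032, -0.002, 0.005],
    [-0.032, -0.002, 0.005],
  ],
  dr=[
    [-0.006, 0.08, 0],
    [-0.013, 0.16, 0],
    [-0.018, 0.222, 0],
    [-0.018, 0.222, 0],
    [-0.018, 0.222, 0],
    [-0.018, 0.222, 0],
    [-0.018, 0.222, 0],
    [-0.018, 0.222, 0],
    [-0.018, 0.222, 0],
    [-0.018, 0.222, 0],
    [-0.018, 0.222, 0],
    [-0.018, 0.222, 0],
    [-0.018, 0.222, 0],
  ],
  gripper=[1, 1, 1, 1, 1, 0, 0, 0, 0, 0, 0, 0, 0],
)

```text
time_s: 12.0
tool_pos: [554.3, 149.6, 17.2]
ee_rot: [[-0.936, -0.077, -0.342], [-0.072, 0.997, -0.028], [0.343, -0.002, -0.939]]
force: [0.1, 0.8, 6.2]
gripper_width: 27.2
grip_force: 59.7
```

Run:
```python
from h import *
s=arm.get_state();print(s["time_s"],s["tool_pos"].round(1),np.round(s["ee_rot"],3).tolist(),s["joint_positions"].round(2),s["gripper_width"],s["force"])
```

```text
12.0 [554.3 149.6  17.2] [[-0.936, -0.077, -0.342], [-0.072, 0.997, -0.028], [0.343, -0.002, -0.939]] [-0.71  0.89  0.63  1.67 -0.57  1.15  1.82] 27.196617516038184 [0.0951624  0.77198833 6.15499336]
```

drive_tool(
  linear=[
    [0, 0, 0.2],
    [0, 0, 0.4],
    [0, 0, 0.6],
    [0.06, -0.15, 0.75],
    [0.12, -0.3, 0.9],
    [0.12, -0.3, 0.9],
    [0.12, -0.3, 0.9],
  ],
  dr=[
    [0, 0, 0],
    [0, 0, 0],
    [0, 0, 0],
    [0, 0, 0],
    [0, 0, 0],
    [0, 0, 0],
    [0, 0, 0],
  ],
  gripper=[0, 0, 0, 0, 0, 0, 0],
)

```text
time_s: 12.7
tool_pos: [578.1, 88.5, 196.7]
ee_rot: [[-0.937, -0.075, -0.342], [-0.07, 0.997, -0.028], [0.343, -0.002, -0.939]]
force: [-0.4, -0.3, -1.8]
gripper_width: 27.0
grip_force: 59.4
```

Run:
```python
from h import *
f=arm.grab_frame("wrist");W=cloud(f);cv2.imwrite("pics/w3.png",f["img"]);np.savez("w3.npz",W=W,img=f["img"])
s=arm.get_state();print(s["time_s"],s["tool_pos"].round(1),np.round(s["ee_rot"],3).tolist(),s["joint_positions"].round(2),s["gripper_width"],s["force"])
R=W.reshape(-1,3)
n=(abs(R[:,0]-583)<65)&(abs(R[:,1]+21)<65)
for lo,hi in((58,62),(66,70),(74,79),(89,95)):
    q=R[n&(R[:,2]>lo)&(R[:,2]<hi)]
    if len(q)>3:
        p=q[:,:2].astype(np.float32);print(lo,len(q),q.mean(0).round(1),cv2.minEnclosingCircle(p),cv2.minAreaRect(p))
t=s["tool_pos"];q=R[(R[:,2]>t[2]-17)&(R[:,2]<t[2]+4)&(abs(R[:,0]-t[0])<60)&(abs(R[:,1]-t[1])<60)]
print(len(q),np.percentile(q[:,2],[5,25,50,75,95]));z=np.median(q[:,2]);q=q[abs(q[:,2]-z)<3]
print("plane",np.linalg.lstsq(np.c_[q[:,:2],np.ones(len(q))],q[:,2],rcond=None)[0],z,q.min(0),q.max(0),cv2.minEnclosingCircle(q[:,:2].astype(np.float32)))
```

```text
12.75 [577.4  89.9 195.7] [[-0.936, -0.077, -0.344], [-0.072, 0.997, -0.028], [0.345, -0.001, -0.939]] [-0.68  0.69  0.75  1.57 -0.42  1.43  1.82] 27.143939914467907 [-0.93714039  0.95405739 -0.92448573]
58 4957 [583.6 -19.   60. ] ((582.4283447265625, -21.566017150878906), 46.235626220703125) ((580.3283081054688, -20.814178466796875), (92.21690368652344, 86.77587127685547), 69.66808319091797)
66 892 [580.4 -23.   67.9] ((582.68701171875, -21.735807418823242), 41.693702697753906) ((582.7532348632812, -21.756126403808594), (73.69696807861328, 82.79022216796875), 7.195375442504883)
74 577 [557.7 -23.7  76.5] ((580.5465087890625, -19.220033645629883), 42.179317474365234) ((580.5307006835938, -20.0861759185791), (77.57232666015625, 55.791603088378906), 3.9512696266174316)
89 434 [617.3 -19.6  91.9] ((611.50146484375, -19.042789459228516), 29.024208068847656) ((616.2030639648438, -18.70210075378418), (14.539623260498047, 58.034969329833984), 4.144649028778076)
4414 [185.43542488 186.06453092 186.49747077 186.97117481 187.63363051]
plane [ 7.49709609e-04 -3.13748906e-04  1.86091871e+02] 186.49747077162672 [550.69945662  54.90130397 184.1319982 ] [620.16819229 123.98312843 188.6440637 ] ((585.52392578125, 89.7491683959961), 34.925628662109375)
```

View pics/w3.png

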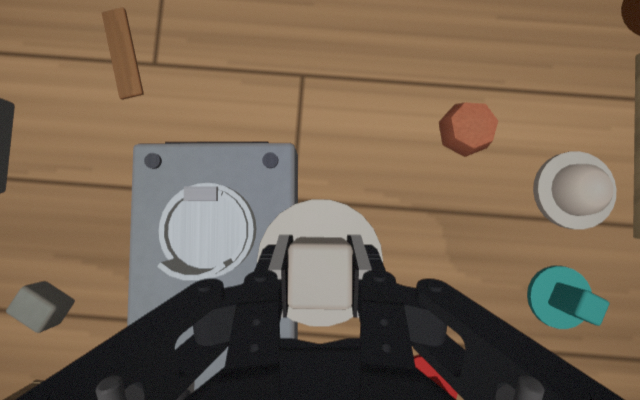

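The picture shows the mould held level at (320,260), with the cup at (205,230) and the lip at (200,194). The relative geometry is known to about 1 mm.

```bash
cat > plan2.py <<'E'
from h import *
a=np.radians(4.6);u=np.array([np.cos(a),np.sin(a)]);c=np.array([582.8,-21.7])
def tcp(th,xL,zL):
    t=np.radians(th);x=xL+27.7*np.cos(t)-16.7*np.sin(t);z=60+zL+27.7*np.sin(t)+16.7*np.cos(t)
    return np.r_[c+x*u,z]
def show(start,t0,rows):
    for th,xL,zL in rows:
        p=tcp(th,xL,zL);k=(th-t0)/90;print(th,xL,zL,p.round(1),"lin",((p-start)/200).round(4),"dr",(k*np.sin(a)).round(4),(-k*np.cos(a)).round(4))
E
python3 - <<'E'
from plan2 import *
s=np.r_[np.array([585.5,89.6])-7.3*u,196.2];print(s)
show(s,0,[(36,-21,45)])
show(tcp(36,-21,45),36,[(36,-21,20),(36,-21,8),(36,-21,2)])
show(tcp(36,-21,2),36,[(36,-24,1.5),(36,-27,1.5),(33,-29,1.5),(30,-30.5,1.5),(26,-31,1.5),(23,-31.7,1.5),(20,-32.3,1.5),(15,-33.3,1.5),(10,-34,1.5),(5,-34.7,1),(0,-35,.5),(0,-35,0)])
E
```

```text
[578.22351419  89.01454785 196.2       ]
36 -21 45 [574.4 -22.4 134.8] lin [-0.019  -0.5569 -0.307 ] dr 0.0321 -0.3987
36 -21 20 [574.4 -22.4 109.8] lin [ 0.     0.    -0.125] dr 0.0 -0.0
36 -21 8 [574.4 -22.4  97.8] lin [ 0.     0.    -0.185] dr 0.0 -0.0
36 -21 2 [574.4 -22.4  91.8] lin [ 0.     0.    -0.215] dr 0.0 -0.0
36 -24 1.5 [571.4 -22.6  91.3] lin [-0.015  -0.0012 -0.0025] dr 0.0 -0.0
36 -27 1.5 [568.4 -22.9  91.3] lin [-0.0299 -0.0024 -0.0025] dr 0.0 -0.0
33 -29 1.5 [568.  -22.9  90.6] lin [-0.0322 -0.0026 -0.006 ] dr -0.0027 0.0332
30 -30.5 1.5 [568.  -22.9  89.8] lin [-0.0322 -0.0026 -0.0099] dr -0.0053 0.0665
26 -31 1.5 [569.4 -22.8  88.7] lin [-0.025  -0.002  -0.0157] dr -0.0089 0.1108
23 -31.7 1.5 [570.1 -22.7  87.7] lin [-0.0215 -0.0017 -0.0205] dr -0.0116 0.144
20 -32.3 1.5 [570.9 -22.7  86.7] lin [-0.0178 -0.0014 -0.0256] dr -0.0143 0.1772
15 -33.3 1.5 [572.  -22.6  84.8] lin [-0.0123 -0.001  -0.035 ] dr -0.0187 0.2326
10 -34 1.5 [573.2 -22.5  82.8] lin [-0.0061 -0.0005 -0.0452] dr -0.0232 0.288
5 -34.7 1 [574.3 -22.4  80.1] lin [-0.0008 -0.0001 -0.0587] dr -0.0276 0.3433
0 -35 0.5 [575.5 -22.3  77.2] lin [ 0.0055  0.0004 -0.073 ] dr -0.0321 0.3987
0 -35 0 [575.5 -22.3  76.7] lin [ 0.0055  0.0004 -0.0755] dr -0.0321 0.3987
```

drive_tool(
  linear=[
    [-0.019, -0.15, 0],
    [-0.019, -0.3, 0],
    [-0.019, -0.45, 0],
    [-0.019, -0.557, 0],
    [-0.019, -0.557, -0.1],
    [-0.019, -0.557, -0.2],
    [-0.019, -0.557, -0.307],
    [-0.019, -0.557, -0.307],
    [-0.019, -0.557, -0.307],
  ],
  dr=[
    [0.006, -0.08, 0],
    [0.013, -0.16, 0],
    [0.019, -0.24, 0],
    [0.026, -0.32, 0],
    [0.032, -0.399, 0],
    [0.032, -0.399, 0],
    [0.032, -0.399, 0],
    [0.032, -0.399, 0],
    [0.032, -0.399, 0],
  ],
  gripper=[0, 0, 0, 0, 0, 0, 0, 0, 0],
)

```text
time_s: 13.65
tool_pos: [573.6, -21.3, 134.4]
ee_rot: [[-0.959, -0.078, 0.271], [-0.075, 0.997, 0.02], [-0.272, -0.001, -0.962]]
force: [1.0, 0.1, -0.7]
gripper_width: 27.2
grip_force: 59.3
```

Run:
```python
from h import *
for i in range(3):
    f=arm.grab_frame("wrist");s=arm.get_state();print(s["time_s"],s["tool_pos"].round(1),s["force"].round(1))
print(np.round(s["ee_rot"],3).tolist(),s["joint_positions"].round(2))
cv2.imwrite("pics/w4.png",f["img"])
```

```text
13.7 [574.3 -21.5 135.2] [ 0.1 -0.4 -0.8]
13.75 [574.7 -21.7 135.6] [ 0.3 -0.2 -0.1]
13.8 [574.8 -21.7 135.9] [ 0.1 -0.2 -1.2]
[[-0.959, -0.077, 0.274], [-0.074, 0.997, 0.021], [-0.275, -0.001, -0.961]] [-0.58  0.41  0.69  2.11 -0.63  0.5   2.21]
```

drive_tool(
  linear=[
    [0, 0, -0.08],
    [0, 0, -0.125],
    [0, 0, -0.16],
    [0, 0, -0.185],
    [0, 0, -0.2],
    [0, 0, -0.215],
    [0, 0, -0.215],
  ],
  dr=[
    [0, 0, 0],
    [0, 0, 0],
    [0, 0, 0],
    [0, 0, 0],
    [0, 0, 0],
    [0, 0, 0],
    [0, 0, 0],
  ],
  gripper=[0, 0, 0, 0, 0, 0, 0],
)

```text
time_s: 14.5
tool_pos: [574.1, -22.1, 92.0]
ee_rot: [[-0.959, -0.076, 0.273], [-0.074, 0.997, 0.021], [-0.274, -0.0, -0.962]]
force: [0.5, 0.3, -0.4]
gripper_width: 27.3
grip_force: 59.3
```

Run:
```python
from h import *
for i in range(3):
    f=arm.grab_frame("scene");s=arm.get_state();print(s["time_s"],s["tool_pos"].round(1),s["force"].round(1))
print(s["joint_positions"].round(2))
a=cv2.resize(f["img"][200:310,220:370],(750,550),interpolation=2);cv2.imwrite("pics/s5.png",a)
```

```text
14.55 [574.2 -22.1  92.1] [ 0.4 -0.1 -0.7]
14.6 [574.2 -22.1  92.3] [ 0.3  0.3 -1.4]
14.65 [574.3 -22.1  92.4] [ 0.5 -0.9 -0.9]
[-0.48  0.48  0.58  2.13 -0.74  0.42  2.31]
```

View pics/s5.png

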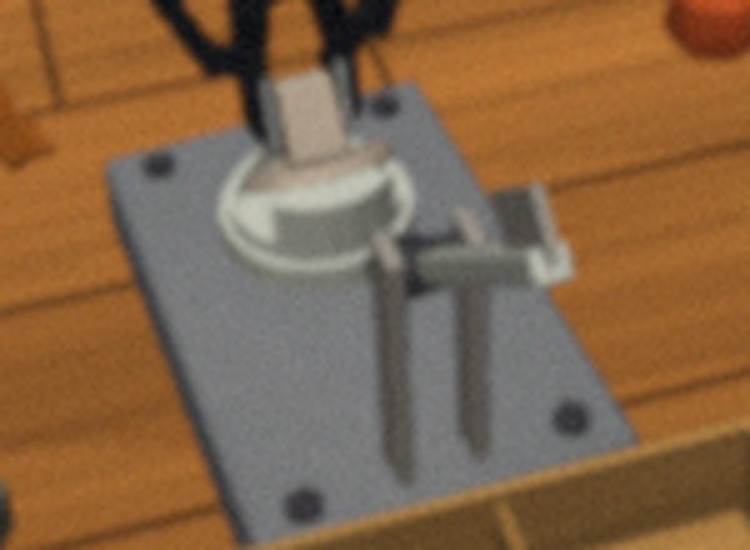

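The crop shows the tilted disc edge-on at (320,165), inside the cup and clear of the fence, with no contact force. Next I slide it under the lip and start levelling.

drive_tool(
  linear=[
    [-0.008, -0.001, -0.002],
    [-0.015, -0.001, -0.003],
    [-0.022, -0.002, -0.003],
    [-0.03, -0.002, -0.003],
    [-0.032, -0.003, -0.006],
    [-0.032, -0.003, -0.01],
    [-0.025, -0.002, -0.016],
    [-0.025, -0.002, -0.016],
  ],
  dr=[
    [0, 0, 0],
    [0, 0, 0],
    [0, 0, 0],
    [0, 0, 0],
    [-0.003, 0.033, 0],
    [-0.005, 0.066, 0],
    [-0.009, 0.111, 0],
    [-0.009, 0.111, 0],
  ],
  gripper=[0, 0, 0, 0, 0, 0, 0, 0],
)

```text
time_s: 15.45
tool_pos: [571.1, -22.0, 89.1]
ee_rot: [[-0.991, -0.079, 0.104], [-0.078, 0.997, 0.005], [-0.104, -0.003, -0.995]]
force: [-0.2, -0.1, -1.0]
gripper_width: 27.0
grip_force: 60.4
```

drive_tool(
  linear=[
    [0, 0, 0],
    [0.001, 0, -0.005],
    [0.005, 0, -0.01],
    [0.01, 0.001, -0.019],
    [0.016, 0.001, -0.029],
    [0.016, 0.001, -0.029],
    [0.016, 0.001, -0.029],
  ],
  dr=[
    [0, 0, 0],
    [-0.003, 0.033, 0],
    [-0.005, 0.066, 0],
    [-0.01, 0.122, 0],
    [-0.014, 0.177, 0],
    [-0.014, 0.177, 0],
    [-0.014, 0.177, 0],
  ],
  gripper=[0, 0, 0, 0, 0, 0, 0],
)

```text
time_s: 16.15
tool_pos: [571.8, -22.6, 82.6]
ee_rot: [[-0.982, -0.076, -0.173], [-0.075, 0.997, -0.015], [0.174, -0.001, -0.985]]
force: [1.4, -0.6, -1.9]
gripper_width: 27.4
grip_force: 60.4
```

Run:
```python
from h import *
for i in range(4):
    f=arm.grab_frame("wrist");s=arm.get_state();print(s["time_s"],s["tool_pos"].round(1),s["force"].round(1))
print(np.round(s["ee_rot"],3).tolist(),s["joint_positions"].round(2))
W=cloud(f);R=W.reshape(-1,3);np.savez("w5.npz",W=W,img=f["img"])
D=R[:,:2]-[582.8,-21.7];r=np.hypot(*D.T)
for lo,hi in((66.5,70),):
    q=R[(R[:,2]>lo)&(R[:,2]<hi)&(r>34)&(r<50)&(abs(D[:,0])<25)];print(len(q),q.mean(0))
cv2.imwrite("pics/w5.png",f["img"])
```

```text
16.2 [571.8 -22.6  82.9] [ 1.4 -0.1 -2.3]
16.25 [571.7 -22.6  83.2] [ 1.6 -1.  -1.9]
16.3 [571.8 -22.6  83.4] [ 1.4 -0.2 -1.5]
16.35 [571.8 -22.5  83.5] [ 0.8  0.1 -2.5]
[[-0.982, -0.076, -0.173], [-0.075, 0.997, -0.014], [0.174, -0.001, -0.985]] [-0.54  0.72  0.73  1.8  -0.5   1.01  2.06]
903 [572.35550406 -25.61287089  67.94375896]
```

View pics/w5.png

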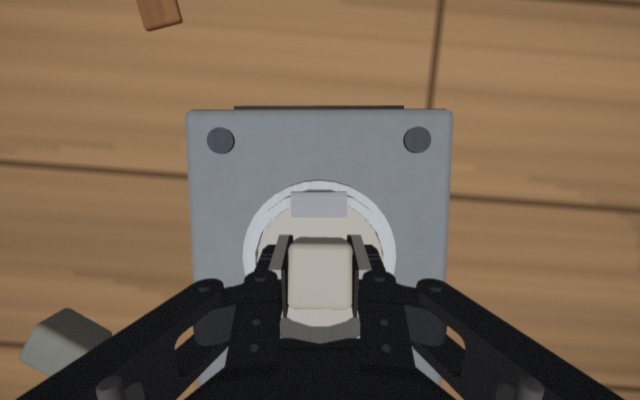

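The disc is under the lip at (320,205) and tilted about 10°. Finishing the levelling.

drive_tool(
  linear=[
    [0.003, 0, -0.007],
    [0.006, 0, -0.013],
    [0.009, 0.001, -0.02],
    [0.013, 0.001, -0.028],
    [0.013, 0.001, -0.03],
    [0.013, 0.001, -0.03],
  ],
  dr=[
    [-0.002, 0.028, 0],
    [-0.004, 0.055, 0],
    [-0.007, 0.083, 0],
    [-0.009, 0.111, 0],
    [-0.009, 0.111, 0],
    [-0.009, 0.111, 0],
  ],
  gripper=[0, 0, 0, 0, 0, 0],
)

```text
time_s: 16.95
tool_pos: [574.6, -22.0, 77.2]
ee_rot: [[-0.937, -0.077, -0.342], [-0.072, 0.997, -0.028], [0.343, -0.002, -0.939]]
force: [0.7, 0.3, -0.2]
gripper_width: 27.2
grip_force: 60.5
```

Run:
```python
from h import *
for i in range(2):
    f=arm.grab_frame("wrist");s=arm.get_state();print(s["time_s"],s["tool_pos"].round(1),s["force"].round(1),s["moment"].round(2))
print(np.round(s["ee_rot"],3).tolist())
W=cloud(f);R=W.reshape(-1,3);D=R[:,:2]-[582.8,-21.7];r=np.hypot(*D.T)
img=f["img"].reshape(-1,3)
for a in range(100,280,20):
    g=np.degrees(np.arctan2(D[:,1],D[:,0]))%360
    q=R[(abs(g-a)<10)&(r>20)&(r<34)&(R[:,2]>60)&(R[:,2]<76)]
    if len(q):print(a,len(q),q[:,2].mean().round(2),q.mean(0)[:2].round(0))
cv2.imwrite("pics/w6.png",f["img"])
```

```text
17.0 [574.4 -22.1  77.3] [-0.   0.2 -1.5] [ 0.03 -0.37 -0.07]
17.05 [574.3 -22.1  77.3] [-0.7 -0.9 -1.6] [ 0.02 -0.49 -0.02]
[[-0.937, -0.077, -0.342], [-0.071, 0.997, -0.028], [0.343, -0.002, -0.939]]
100 5 66.9 [572.  10.]
120 183 67.1 [567.   5.]
140 373 67.03 [561.  -4.]
160 347 67.89 [558. -12.]
180 252 68.79 [558. -22.]
200 281 68.36 [559. -31.]
220 402 67.08 [562. -39.]
240 277 67.1 [568. -47.]
260 100 67.01 [575. -53.]
```

drive_tool(
  linear=[
    [0, 0, -0.001],
    [0, 0, -0.001],
    [0, 0, -0.001],
    [0, 0, -0.001],
    [0, 0, -0.001],
    [0, 0, -0.001],
    [0, 0, -0.001],
    [0, 0, 0.1],
    [0, 0, 0.3],
    [0, 0, 0.5],
    [-0.1, 0, 0.7],
    [-0.1, 0, 0.8],
    [-0.1, 0, 0.8],
  ],
  dr=[
    [0, 0, 0],
    [0, 0, 0],
    [0, 0, 0],
    [0, 0, 0],
    [0, 0, 0],
    [0, 0, 0],
    [0, 0, 0],
    [0, 0, 0],
    [0, 0, 0],
    [0, 0, 0],
    [0.009, -0.08, 0],
    [0.013, -0.15, 0],
    [0.018, -0.222, 0],
  ],
  gripper=[1, 1, 1, 1, 1, 1, 1, 1, 1, 1, 1, 1, 1],
)

```text
time_s: 18.35
tool_pos: [556.9, -23.2, 241.5]
ee_rot: [[-0.997, -0.075, 0.01], [-0.075, 0.997, 0.001], [-0.01, 0.0, -1.0]]
force: [-0.5, -0.2, 0.4]
gripper_width: 85.7
grip_force: 0.0
```

Run:
```python
from h import *
f=arm.grab_frame("wrist");s=arm.get_state();print(s["time_s"],s["tool_pos"].round(1),np.round(s["ee_rot"],3).tolist(),s["joint_positions"].round(2))
W=cloud(f);R=W.reshape(-1,3);np.savez("w7.npz",W=W,img=f["img"])
D=R[:,:2]-[582.8,-21.7];r=np.hypot(*D.T)
q=R[(R[:,2]>105)&(R[:,2]<109)&(r<30)];print("block",len(q),q.mean(0),cv2.minAreaRect(q[:,:2].astype(np.float32)),np.linalg.lstsq(np.c_[q[:,:2],np.ones(len(q))],q[:,2],rcond=None)[0])
q=R[(R[:,2]>65.3)&(R[:,2]<67.6)&(r<36.3)];print("disc",len(q),q.min(0),q.max(0),np.linalg.lstsq(np.c_[q[:,:2],np.ones(len(q))],q[:,2],rcond=None)[0],np.median(q[:,2]),cv2.minEnclosingCircle(q[:,:2].astype(np.float32)))
cv2.imwrite("pics/w7.png",f["img"])
# lever from the top camera
f=arm.grab_frame("top");W=cloud(f);R=W.reshape(-1,3);n=(abs(R[:,0]-508)<75)&(abs(R[:,1]+328)<75)
q=R[n&(R[:,2]>46)&(R[:,2]<53)];print("box",len(q),q.mean(0),cv2.minAreaRect(q[:,:2].astype(np.float32)))
q=R[n&(R[:,2]>118)];print("knob",len(q),q.mean(0),q.min(0),q.max(0))
```

```text
18.4 [552.8 -23.6 239.9] [[-0.997, -0.073, 0.009], [-0.073, 0.997, 0.004], [-0.009, 0.003, -1.0]] [-0.71  0.37  0.88  1.88 -0.34  1.03  1.95]
block 720 [580.77519797 -21.20909232 106.67738874] ((581.1781005859375, -21.28354835510254), (27.183116912841797, 26.959501266479492), 4.9917826652526855) [ 5.07740612e-03 -6.02138577e-03  1.03600849e+02]
disc 1449 [549.54072494 -55.48404215  65.30233408] [616.90419034  13.37940557  67.59750724] [-9.15834972e-04  1.10780209e-03  6.72500306e+01] 66.74797558606355 ((582.9234008789062, -21.593231201171875), 36.09952163696289)
box 850 [ 509.32119541 -329.74322787   49.82976932] ((510.2249755859375, -331.88055419921875), (110.12772369384766, 99.66464233398438), 1.1850141286849976)
knob 59 [ 509.59828909 -329.93142072  134.80975295] [ 498.57366775 -343.55743619  124.02031985] [ 522.37467857 -320.75334881  141.34356143]
```

The mould is home: centre about 1.5 mm off the axis, level. The lever box is at (510,-332), turned 1.2°, with the knob upright. Next I move behind the knob (-y side) with the gripper shut.

drive_tool(
  linear=[
    [-0.05, -0.25, 0],
    [-0.1, -0.5, 0],
    [-0.15, -0.75, 0],
    [-0.2, -1, 0],
    [-0.2, -1, 0],
    [-0.2, -1, 0],
  ],
  dr=[
    [0, 0.006, -0.033],
    [0, 0.006, -0.033],
    [0, 0.006, -0.033],
    [0, 0.006, -0.033],
    [0, 0.006, -0.033],
    [0, 0.006, -0.033],
  ],
  gripper=[0, 0, 0, 0, 0, 0],
)

```text
time_s: 19.05
tool_pos: [514.5, -224.1, 237.5]
ee_rot: [[-1.0, -0.021, -0.012], [-0.021, 1.0, -0.001], [0.012, -0.001, -1.0]]
force: [1.4, -0.0, -0.3]
gripper_width: 0.0
grip_force: 0.0
```

drive_tool(
  linear=[
    [0, -0.25, 0],
    [0, -0.5, 0],
    [0, -0.75, 0],
    [0, -0.82, 0],
    [0, -0.82, 0],
    [0, -0.82, 0],
  ],
  dr=[
    [0, 0, 0],
    [0, 0, 0],
    [0, 0, 0],
    [0, 0, 0],
    [0, 0, 0],
    [0, 0, 0],
  ],
  gripper=[0, 0, 0, 0, 0, 0],
)

```text
time_s: 19.65
tool_pos: [516.1, -383.6, 236.4]
ee_rot: [[-1.0, -0.028, -0.012], [-0.028, 1.0, 0.001], [0.012, 0.002, -1.0]]
force: [0.0, 0.5, -0.2]
gripper_width: 0.1
grip_force: 0.0
```

Run:
```python
from h import *
f=arm.grab_frame("wrist");s=arm.get_state();print(s["time_s"],s["tool_pos"].round(1),np.round(s["ee_rot"],3).tolist(),s["joint_positions"].round(2),s["gripper_width"])
W=cloud(f);R=W.reshape(-1,3);np.savez("w8.npz",W=W,img=f["img"])
n=(abs(R[:,0]-510)<75)&(abs(R[:,1]+332)<75)
q=R[n&(R[:,2]>47)&(R[:,2]<53)];print("box",len(q),cv2.minAreaRect(q[:,:2].astype(np.float32)))
q=R[n&(R[:,2]>125)&(R[:,2]<142)&(abs(R[:,1]+332)<20)];print("knob",len(q),q.mean(0),q.min(0),q.max(0))
if len(q)>10:
    A=np.c_[2*q,np.ones(len(q))];x=np.linalg.lstsq(A,(q**2).sum(1),rcond=None)[0];print("sphere",x[:3],np.sqrt(x[3]+(x[:3]**2).sum()))
cv2.imwrite("pics/w8.png",f["img"])
```

```text
19.7 [ 516.3 -383.1  236.6] [[-1.0, -0.029, -0.011], [-0.029, 1.0, 0.002], [0.011, 0.002, -1.0]] [-0.01  0.57  0.86  1.65 -0.46  1.15  2.57] -0.06821057175124445
box 6825 ((510.1209716796875, -332.1136779785156), (108.45332336425781, 98.44805145263672), 1.5761640071868896)
knob 615 [ 508.57183418 -333.55054546  134.6095921 ] [ 498.59705564 -343.96859104  125.14563906] [ 521.35186445 -320.53361338  139.98000173]
sphere [ 510.42909531 -332.09121466  127.31277164] 11.61399603658245
```

View pics/w8.png

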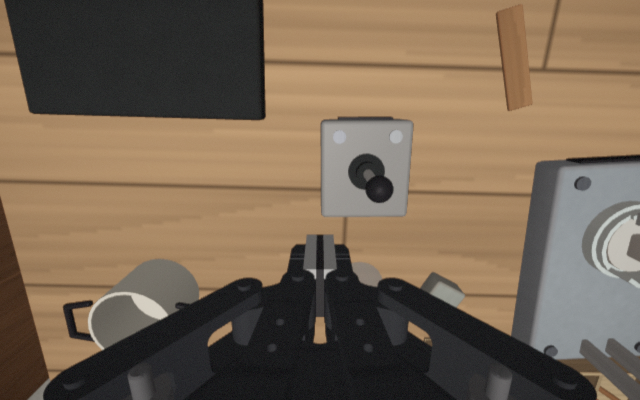

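The knob is at (378,188), upright, and the shut fingers are at (320,255). I've used all ten pictures, so numbers only from here. Measuring the finger half-width.

Run:
```python
import numpy as np
R=np.load("w8.npz")["W"].reshape(-1,3);t=np.array([516.2,-383.3,236.5])
D=R-t;n=(abs(D[:,0])<40)&(abs(D[:,1])<40)
for z in range(-4,60,4):
    q=D[n&(abs(D[:,2]-z)<2)]
    if len(q)>3:print(z,len(q),q.min(0).round(1),q.max(0).round(1))
```

```text
4 52 [-11.6  -6.7   3.4] [-10.4   6.    6. ]
8 162 [-11.6 -13.2   6. ] [-6.2 12.3 10. ]
12 210 [-11.6 -13.6  10. ] [-6.  13.5 14. ]
16 233 [-11.7 -13.5  14. ] [-5.6 13.6 18. ]
20 236 [-11.5 -13.7  18. ] [-5.7 13.6 22. ]
24 270 [-11.5 -13.6  22. ] [-5.8 13.6 26. ]
28 282 [-11.4 -13.7  26. ] [-5.8 13.2 30. ]
32 199 [-11.5 -13.5  30. ] [-5.9 13.5 34. ]
36 527 [-11.6  -6.8  34. ] [12.   6.4 38. ]
40 216 [-12.7 -20.7  38. ] [ 9.5 18.7 42. ]
44 675 [-13.8 -29.7  42. ] [12.7 29.3 46. ]
48 1336 [-14.4 -33.1  46. ] [12.6 33.2 50. ]
52 1674 [-14.6 -35.8  50. ] [11.8 36.4 54. ]
56 3480 [-14.1 -39.6  54. ] [10.2 39.  58. ]
```

drive_tool(
  linear=[
    [-0.025, 0, -0.2],
    [-0.025, 0, -0.4],
    [-0.025, 0, -0.55],
    [-0.025, 0, -0.648],
    [-0.025, 0, -0.648],
    [-0.025, 0.06, -0.648],
    [-0.025, 0.1, -0.648],
    [-0.025, 0.1, -0.648],
    [-0.025, 0.1, -0.648],
  ],
  dr=[
    [0, 0, 0],
    [0, 0, 0],
    [0, 0, 0],
    [0, 0, 0],
    [0, 0, 0],
    [0, 0, 0],
    [0, 0, 0],
    [0, 0, 0],
    [0, 0, 0],
  ],
  gripper=[0, 0, 0, 0, 0, 0, 0, 0, 0],
)

```text
time_s: 20.6
tool_pos: [510.8, -365.5, 108.7]
ee_rot: [[-1.0, -0.026, -0.009], [-0.026, 1.0, -0.001], [0.009, -0.001, -1.0]]
force: [0.4, -0.2, 0.1]
gripper_width: 0.0
grip_force: 0.0
```

Run:
```python
from h import *
for i in range(3):
    f=arm.grab_frame("wrist");s=arm.get_state();print(s["time_s"],s["tool_pos"].round(1),s["force"].round(1))
```

```text
20.65 [ 510.5 -366.   108.5] [ 0.1 -0.1 -0.2]
20.7 [ 510.2 -366.3  108.3] [ 0.  -0.3  0.4]
20.75 [ 510.  -366.4  108.1] [-0.3 -0.4 -0.8]
```

drive_tool(
  linear=[
    [0, 0.03, 0],
    [0, 0.045, 0],
    [0, 0.06, 0],
    [0, 0.075, 0],
    [0, 0.09, 0],
    [0, 0.105, 0],
    [0, 0.12, 0],
    [0, 0.135, 0],
    [0, 0.15, 0],
    [0, 0.15, 0],
  ],
  dr=[
    [0, 0, 0],
    [0, 0, 0],
    [0, 0, 0],
    [0, 0, 0],
    [0, 0, 0],
    [0, 0, 0],
    [0, 0, 0],
    [0, 0, 0],
    [0, 0, 0],
    [0, 0, 0],
  ],
  gripper=[0, 0, 0, 0, 0, 0, 0, 0, 0, 0],
)

```text
time_s: 21.75
tool_pos: [509.6, -335.5, 107.1]
ee_rot: [[-1.0, -0.025, -0.012], [-0.025, 1.0, -0.0], [0.012, 0.0, -1.0]]
force: [-1.4, -2.8, -0.3]
gripper_width: 0.2
grip_force: 1.6
```

```bash
cat > knob.py <<'E'
from h import *
F=[];T=[]
for i in range(3):
    f=arm.grab_frame("wrist" if i else "top");s=arm.get_state();F.append(s["force"]);T.append(s["tool_pos"])
    if i==1: continue
    R=cloud(f).reshape(-1,3);img=f["img"].reshape(-1,3).max(1)
    q=R[(abs(R[:,0]-510)<14)&(R[:,1]>-345)&(R[:,1]<-270)&(R[:,2]>112)&(R[:,2]<141)&(R[:,1]>T[-1][1]+15)]
    print("top" if i==0 else "wrist",len(q),q.mean(0).round(1) if len(q) else 0,q[:,1].max().round(1) if len(q) else 0)
    if len(q)>40:
        x=np.linalg.lstsq(np.c_[2*q,np.ones(len(q))],(q**2).sum(1),rcond=None)[0];r=np.sqrt(x[3]+(x[:3]**2).sum());print(" sphere",x[:3].round(1),r.round(1),"tilt",np.arctan2(x[1]+332.1,x[2]-52).round(3))
print(s["time_s"],np.mean(T,0).round(1),np.mean(F,0).round(1))
E
python3 knob.py
```

```text
top 0 0 0
wrist 1589 [ 503.7 -311.1  130.3] -298.8
 sphere [ 509.3 -309.9  124.3] 11.3 tilt 0.297
21.9 [ 509.6 -335.8  107.2] [-1.7 -3.8 -0.9]
```

drive_tool(
  linear=[
    [0, 0.012, 0],
    [0, 0.022, 0],
    [0, 0.029, 0],
    [0, 0.029, 0],
  ],
  dr=[
    [0, 0, 0],
    [0, 0, 0],
    [0, 0, 0],
    [0, 0, 0],
  ],
  gripper=[0, 0, 0, 0],
)

```text
time_s: 22.3
tool_pos: [510.0, -330.1, 107.3]
ee_rot: [[-1.0, -0.025, -0.011], [-0.025, 1.0, -0.001], [0.011, -0.001, -1.0]]
force: [-1.0, -5.3, -3.4]
gripper_width: 0.1
grip_force: 2.4
```

```bash
python3 knob.py
```

```text
top 0 0 0
wrist 1682 [ 504.2 -305.6  128.8] -292.4
 sphere [ 509.3 -304.5  122.3] 11.4 tilt 0.374
22.45 [ 510.  -330.3  107.4] [-0.4 -5.1 -3.7]
```

drive_tool(
  linear=[
    [0, 0.004, 0],
    [0, 0.004, 0],
    [0, 0.004, 0],
    [0, 0.004, 0],
    [0, 0.004, 0],
    [0, 0.004, 0],
    [0, 0.004, 0],
    [0, 0.004, 0],
    [0, 0.004, 0],
    [0, 0.004, 0],
    [0, 0.004, 0],
    [0, 0.004, 0],
    [0, 0.004, 0],
    [0, 0.004, 0],
  ],
  dr=[
    [0, 0, 0],
    [0, 0, 0],
    [0, 0, 0],
    [0, 0, 0],
    [0, 0, 0],
    [0, 0, 0],
    [0, 0, 0],
    [0, 0, 0],
    [0, 0, 0],
    [0, 0, 0],
    [0, 0, 0],
    [0, 0, 0],
    [0, 0, 0],
    [0, 0, 0],
  ],
  gripper=[0, 0, 0, 0, 0, 0, 0, 0, 0, 0, 0, 0, 0, 0],
)

```text
time_s: 23.85
tool_pos: [510.0, -329.6, 107.6]
ee_rot: [[-1.0, -0.025, -0.01], [-0.025, 1.0, -0.001], [0.01, -0.001, -1.0]]
force: [-0.5, -5.0, -3.8]
gripper_width: 0.1
grip_force: 2.5
```

```bash
python3 knob.py
```

```text
top 0 0 0
wrist 1704 [ 504.3 -304.9  128.6] -292.7
 sphere [ 509.2 -303.9  122. ] 11.3 tilt 0.383
24.0 [ 510.  -329.6  107.5] [-0.4 -4.8 -3.8]
```

Held for over 1.5 s at about 0.38 rad. I'm letting it return slowly, then backing off and rising.

drive_tool(
  linear=[
    [0, -0.02, 0],
    [0, -0.04, 0],
    [0, -0.06, 0],
    [0, -0.08, 0],
    [0, -0.1, 0],
    [0, -0.12, 0],
    [0, -0.14, 0],
    [0, -0.16, 0],
    [0, -0.18, 0],
    [0, -0.22, 0],
    [0, -0.27, 0],
    [0, -0.27, 0],
    [0, -0.27, 0.2],
    [0, -0.27, 0.4],
    [0, -0.27, 0.6],
    [0, -0.27, 0.6],
  ],
  dr=[
    [0, 0, 0],
    [0, 0, 0],
    [0, 0, 0],
    [0, 0, 0],
    [0, 0, 0],
    [0, 0, 0],
    [0, 0, 0],
    [0, 0, 0],
    [0, 0, 0],
    [0, 0, 0],
    [0, 0, 0],
    [0, 0, 0],
    [0, 0, 0],
    [0, 0, 0],
    [0, 0, 0],
    [0, 0, 0],
  ],
  gripper=[0, 0, 0, 0, 0, 0, 0, 0, 0, 0, 0, 0, 0, 0, 0, 0],
)

```text
time_s: 25.6
tool_pos: [511.8, -386.1, 233.4]
ee_rot: [[-1.0, -0.025, -0.002], [-0.025, 1.0, -0.006], [0.002, -0.006, -1.0]]
force: [0.2, -0.4, -0.4]
gripper_width: 0.3
grip_force: 0.0
```

Run:
```python
from h import *
f=arm.grab_frame("wrist");R=cloud(f).reshape(-1,3)
q=R[(abs(R[:,0]-510)<14)&(abs(R[:,1]+325)<25)&(R[:,2]>125)&(R[:,2]<142)];print(len(q))
x=np.linalg.lstsq(np.c_[2*q,np.ones(len(q))],(q**2).sum(1),rcond=None)[0];print("knob",x[:3].round(1))
f=arm.grab_frame("top");R=cloud(f).reshape(-1,3);r=np.hypot(R[:,0]-582.8,R[:,1]+21.7)
q=R[(R[:,2]>102)&(R[:,2]<112)&(r<30)];print("block",len(q),q.mean(0),q[:,2].std())
q=R[(R[:,2]>62)&(R[:,2]<70)&(r<34)];print("disc",len(q),np.median(q,0))
s=arm.get_state();print(s["time_s"],s["tool_pos"],s["force"])
```

```text
620
knob [ 510.4 -332.   127.3]
block 85 [581.26919741 -21.41094177 107.21831217] 2.208456008991075
disc 224 [582.40318315 -15.26063864  67.06924841]
25.7 [ 510.20842635 -383.53322594  228.35590497] [ 0.61748614 -0.06326803 -0.78517389]
```

The lever is back at centre, the mould is home and the robot is clear. Handing in.

```bash
python3 -c "
from cell import arm
print(arm.hand_in())"
```

```text
the job is handed in; nothing more can be done
None
```

The job is handed in, but the hand-in returned no verdict; by my last measurements the mould lies level in the cup about 1.5 mm off its axis, and the lever was held at about 0.38 rad for over 1 s and is back at centre.

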